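Tip a bearing housing onto its sole and seat it against rail and stop

ROBOT

A 6-joint arm with a two-finger parallel gripper is mounted at the origin on the work surface. World frame = base frame: x ahead of the robot, y to its left, z up, the work surface at z = 0. Lengths are in m, angles in rad, forces in N, time in s.
With the tool pointing down it reaches from about 0.35 to 0.975 m from the base axis. Payload 4.9 kg.
Tool frame: the origin (TCP) lies where the fingers leave the gripper's body, on its centre line; the fingertips stand 73 mm ahead of it and the grasp point (between the pads) lies 54 mm ahead of it; z points along the fingers, y is the direction in which the jaws open and shut (so a half turn about z gives the same grasp; the last joint's range is limited). The gripper opens to 85 mm and grips with 20 to 120 N. Pads are 22 mm wide; open, the fingers measure 114 mm over their backs; the gripper's body (76 mm by 85 mm) begins 54 mm behind the grasp point. The pads swing forward as they close: fully open they stand 13 mm farther back than shut.
Start: joints at [1.025, 0.053, 1.613, -0, 1.476, -0.119], TCP at [0.259, 0.569, 0.304] pointing down, gripper open.
Joint ranges: [-3.01, 3.01], [-1.01, 2.22], [0.06, 2.58], [-1.02, 4.17], [0.09, 2.62], [-3.14, 3.14]. Speed limits (rad/s): [2.57, 2.57, 3.14, 3.14, 3.14, 3.14].

INTERFACE

Orientations are given as a rotation vector (axis times angle).
In Python, from station import monitor, vision, workorder gives the robot as it stands.
- The arm moves only by the tool arm_command, never from a script. Its argument "rows" is text: rows parted by semicolons, each of 6 numbers parted by spaces: the shift along the world's x, y, z in mm, then the turn, a rotation vector about the world's x, y, z in degrees. In form: tx ty tz wx wy wz; .... A call has 1 to 12 rows; each row is the pose to reach, as a shift and turn from the pose measured when the call began; what a row does not reach only later rows make up. A row lasts 1/8 s, in which the tool goes at most 62.5 mm and 10.7 degrees, less where a joint would pass 70% of its speed; a pose out of reach is approached as far as the arm can. A call with a gripper value outside its range is refused whole. "jaw" is the opening, from 0 (shut) to 1 (fully open), set as the call begins (left out, the last holds). The fingers move at their own pace and stop on an object; "squeeze" is the grip in N (left out, the last holds). Time passes only in rows, so rows that repeat a pose let the fingers close. It gives the time, the measured TCP pose, the force and the opening at its end, in the units of the state.
- monitor.get_obs(): the state, without advancing time (a new reading comes with each control period).
- vision.get_image(name): name is "scene" or "top"; returns a dict with "frame" (420x560x3 uint8, red, green, blue), "vfov" (degrees; the focal length in pixels is half the picture's height over the tangent of half this angle, whatever the lens; pixels are square), "cx", "cy" (the principal point, pixels), "distortion" ([k1, k2, p1, p2, k3] as OpenCV has them; the pictures are not rectified), "R" (3x3) and "t" (3): a world point X has camera coordinates R X + t. Camera axes: x right, y down, z forward; pixel columns grow to the right and rows downward; lengths in m; the calibration is good to about 2 mm. A picture is of the moment at which its call begins. There is no depth.
- workorder.finish_job(): hands the job in, once; it reports no verdict.
The state is a dict: "t": time; "q": joint angles; "dq": joint speeds; "effort": joint torques, N m; "tool_pos": TCP position; "tool_rot": TCP orientation; "contact_force": force on the tool from outside, world axes, zero at the start; "wrist_torque": the same for the moment, N m; "opening": finger opening in m.
Only numpy, scipy, OpenCV 4.12 (cv2) and the standard library are available. Lean on these libraries where they do the work, as an engineer would, in place of code of your own. Each camera call takes 0.05 s, during which the arm holds its last target. There are 200 camera calls.

TASK

The cast bearing housing stands on its end on the steel setting plate: push it over, high on its side, so that it lies on its flat flanged sole with the round boss on top. Then slide it so that its side lies flush along the guide rail and its leading end is fully home against the end stop, with the stop's sprung plunger pushed in, and leave it there. Never press on the housing harder than about 25 N, and leave the other things on the plate and bench where they are.

Things in the scene. Friction and masses are not known exactly. Their poses are not given: they have to be found in the camera images.
- casting: cast aluminium bearing housing, 0.31 to 0.59 kg, standing on end: 110 mm tall along its z, origin at the centre of the end it first stands on. Sole: flange 70 mm wide (x -35 to 35), 10 mm thick, flat outer face at y = -25 mm; the body on it is 54 mm wide and reaches y = +25 mm; both full length. Lying on the sole, y is up and the origin is 25 mm above the plate, at the end away from the stop
- boss (a point): centre of the front of the round boss, 36 mm across with a dark bore, that stands 10 mm out of the housing's y = +25 face at z = 42 mm: it must end on top. At the start the boss points about to the plate's +y and the sole to the plate's -y, the stop end (within 9 degrees)
- high_spot (a point): point on the housing's plain y = +25 face above the boss, at x = 0, z = 95 mm (plain from z = 60 to 110 mm). A push of 1 to 3 N here towards the plate's -y, kept up for some 50 mm, tips the housing over the sole's lower edge; pushed low it only slides. Lying down it slides at 2 to 7 N; with one corner on the rail it may jam: push nearer its other end
- plate: dark steel setting plate fixed to the bench, 180 mm (its x) by 340 mm (its y), 12 mm thick; origin at the centre of its underside, z up. Near its -y end stands a steel stop block, x 0 to 50 mm, 30 mm thick, 42 mm high, clamped at a different place each time: its hard face (towards +y) lies anywhere from y = -95 to -120 mm and is not measured, so it must be found by feel
- rail_face (a point): mid-length point at the foot of the guide rail's inner face, on the plate's top, 60 mm to +x of the plate's origin. The steel rail, 20 mm wide, 22 mm high above the plate, runs along the plate's y on the side away from the robot. With the sole's edge flush on it the housing's origin is at the plate's x = +25 mm
- plunger (a joint): sprung brass plunger, 10 mm across, in the stop's face, 20 mm above the plate at its x = +25 mm: 0 when fully out (sticks out 5 mm), 0.005 m when pushed in flush, where the housing's end meets the hard face. It needs only 0.5 to 1.5 N, less than the housing's friction, so the housing stays when let go; at the hard face the force rises steeply
- collar: loose bystander: steel collar, 36 mm across, 12 mm high, on the plate's near side close to the end stop; origin at its underside
- bolt: loose bystander: headed bolt standing on its head, 22 mm across, 34 mm high, on the plate's near side at the end away from the stop; origin at its underside
- can: loose bystander: grey spray can, 58 mm across, 170 mm high, on the bench beyond the rail; origin at its underside
- jar: loose bystander: squat clear jar, 64 mm across, 75 mm high, on the bench beyond the rail; origin at its underside
- hammer: loose bystander: hammer lying on the bench past the stop end of the plate; origin at its underside
- wrench: loose bystander: steel wrench lying on the bench beyond the rail; origin at its underside
- elbow: loose bystander: short aluminium pipe elbow, 44 mm thick, lying on the bench past the end of the plate away from the stop; origin at its underside
There are look-alikes about, which are no part of the job. Leave any blue or orange look-alike of the casting alone.

How it is judged:
On the way, in this order (a step that is already met when the one before it is completed fails the run):
1. the housing lies on its sole on the plate, boss up, at rest (angle between casting's own y axis and vertical below 0.06 rad and height (world z) of casting between 0.032 and 0.042 m and linear speed of casting below 0.02 m/s and angular speed of casting below 0.2 rad/s), for 0.2 s.
2. lying so, it is flush along the rail and home against the stop, plunger in (angle between casting's own y axis and vertical below 0.06 rad and height (world z) of casting between 0.032 and 0.042 m and x of casting in the frame of plate between 0.0225 and 0.028 m and angle between the z axis of casting and the y axis of plate, either way round below 0.05 rad and value of joint plunger above 0.0035 m and y of casting in the frame of plate between -0.03 and 0.04 m), for 0.2 s.
At the end, for the whole second after the job is handed in: The housing is at rest flat on its sole on the plate, boss up (within 3.4 degrees), its side edge within 2.5 mm of the rail and along it within 2.9 degrees, its leading end home against the stop with the plunger pushed in more than 3.5 of its 5 mm (all of step 2 and linear speed of casting below 0.02 m/s and angular speed of casting below 0.2 rad/s); the robot touches nothing.
It fails at once if the robot presses on the housing with more than 25 N (contact force between any of the fingers, the arm and casting above 25 N).
It fails at once if another thing is moved by more than 20 mm (distance of any of collar, bolt, can, jar, hammer, wrench, elbow from where it was at the start of the episode above 0.02 m).
It also fails if it takes over 70 s, if anything falls off the work surface, if the arm or the gripper's body presses on something with over 40 N, if the wrist force passes 120 N, or if a joint passes its speed limit or range.

## Working session

There is one attempt and no reset: what is moved stays moved. The work goes in short steps, Python scripts to look and compute and a tool call to move; the robot and the scene stay as the last step left them, time stands still between calls to the robot, and variables do not carry over. Pictures are saved under pics/ and viewed, about 8 in all and at most 12, crops included, and the job is handed in when it is done.

Besides the shell and the picture viewer there is one more tool, called after "Call:" by a JSON object that holds its "fn" and its "kwargs", one argument or row to a line. arm_command: Moves the arm, as the interface text tells. Its arguments: {"type":"object","properties":{"rows":{"type":"string"},"jaw":{"type":"number"},"squeeze":{"type":"number"}},"required":["rows"]}

```bash
mkdir -p pics
cat > h.py <<'E'
import numpy as np, cv2
from station import monitor, vision, workorder
def K(d):
    f=d["frame"].shape[0]/2/np.tan(np.radians(d["vfov"])/2)
    return np.array([[f,0,d["cx"]],[0,f,d["cy"]],[0,0,1]]),np.array(d["distortion"],float)
def proj(d,X):
    k,D=K(d); return cv2.projectPoints(np.array(X,float).reshape(-1,3),cv2.Rodrigues(np.array(d["R"],float))[0],np.array(d["t"],float),k,D)[0].reshape(-1,2)
def onz(d,px,z):
    k,D=K(d); R=np.array(d["R"]);t=np.array(d["t"])
    u=cv2.undistortPoints(np.array(px,float).reshape(-1,1,2),k,D).reshape(-1,2)
    r=np.c_[u,np.ones(len(u))]@R; c=-R.T@t
    return c+r*((np.broadcast_to(z,len(u))-c[2])/r[:,2])[:,None]
def save(d,n,crop=None,s=1):
    im=d["frame"][:,:,::-1]
    if crop: x0,y0,x1,y1=crop; im=im[y0:y1,x0:x1]
    cv2.imwrite("pics/"+n,cv2.resize(im,None,fx=s,fy=s,interpolation=cv2.INTER_CUBIC))
E
python3 - <<'E'
from h import *
for n in("top","scene"):
    d=vision.get_image(n); save(d,n+"0.png",s=1.42); R=np.array(d["R"]);print(n,-R.T@np.array(d["t"]),R.round(2).tolist(),d["vfov"])
    np.save(n+"0.npy",d,allow_pickle=True)
o=monitor.get_obs();print(o)
E
```

```text
top [0.38967047 0.02682086 0.98504374] [[-0.05, -1.0, -0.01], [-0.98, 0.05, -0.21], [0.21, -0.0, -0.98]] 52.217564954658215
scene [ 1.21370573 -0.23515428  0.79990229] [[0.39, 0.92, -0.0], [0.67, -0.28, -0.69], [-0.64, 0.27, -0.72]] 49.19502027410007
{'t': 0.1, 'q': array([ 1.02497851e+00,  5.33069428e-02,  1.61414306e+00,  2.92941917e-05,
        1.47600641e+00, -1.18951278e-01]), 'dq': array([-0.00101404,  0.00082444, -0.00604795, -0.00078338, -0.00272847,
       -0.00193893]), 'effort': array([ 4.60406427e-04, -3.94899201e+01, -3.71366107e+01, -1.65447309e-04,
        3.82262937e-03,  1.72535420e-05]), 'tool_pos': array([0.25850735, 0.5685672 , 0.30278399]), 'tool_rot': array([-6.65310581e-01, -3.06968481e+00,  2.75184665e-03]), 'contact_force': array([ 0.40127539, -0.29382832, -0.92672654]), 'wrist_torque': array([ 0.00517421, -0.04201105,  0.02891506]), 'opening': 0.08535162257758075}
```

View pics/top0.png

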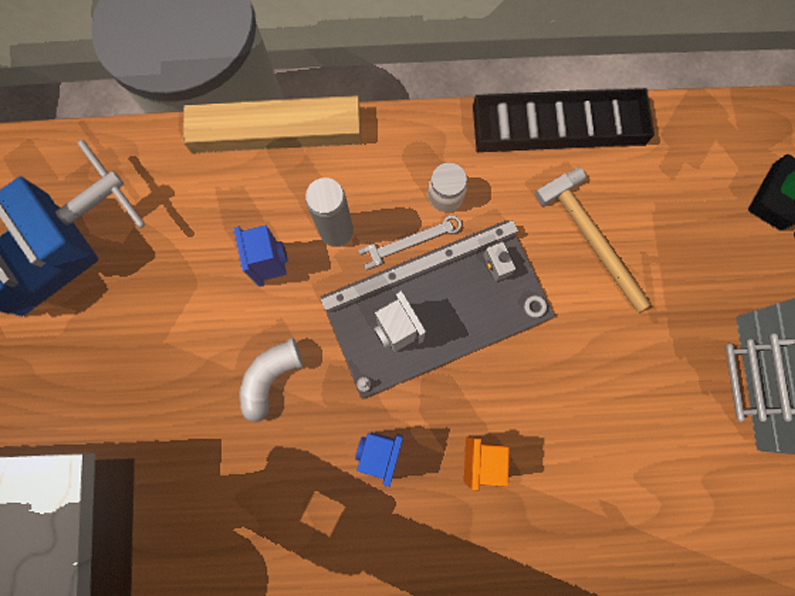

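View pics/scene0.png

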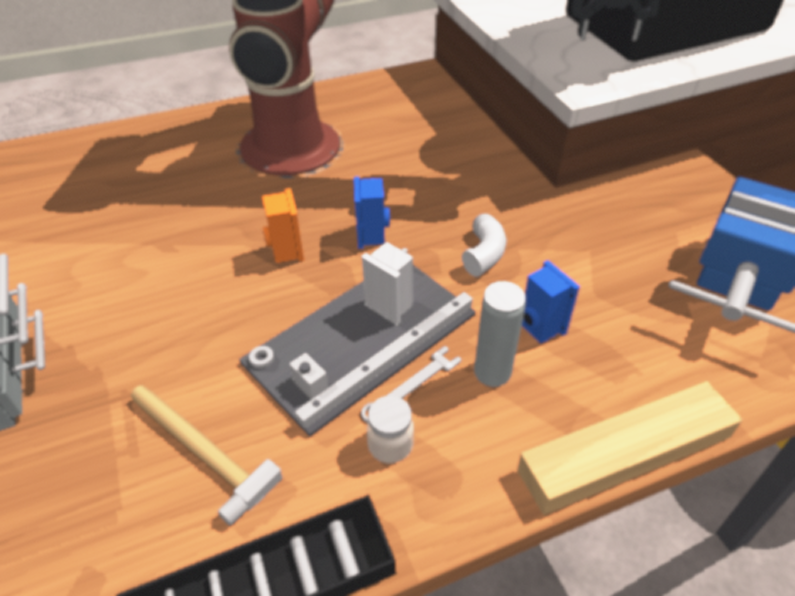

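Candidates in the top picture are the grey housing on the plate (400,322), blue look-alikes at (262,255) and (380,457), and an orange one at (488,463). The grey one on the plate matches the description, with its boss to the left (+y). I'll check it in a crop.

Run:
```python
from h import *
d=np.load("top0.npy",allow_pickle=True).item(); save(d,"c1.png",(220,145,400,285),4.4)
```

```text
(no output)
```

View pics/c1.png

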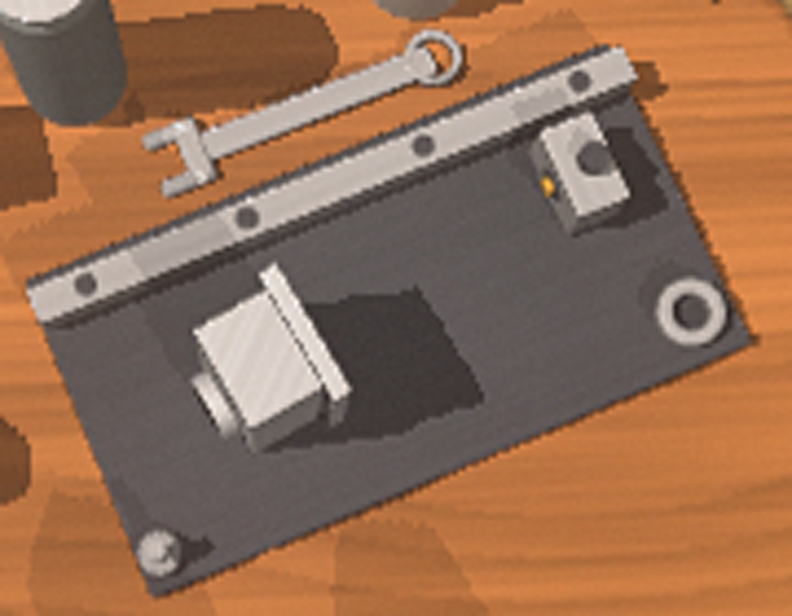

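The crop shows the grey housing with its sole flange on the right, at (275,262) to (350,388), and its boss on the left at (215,405). The stop has its brass plunger at (548,187). The near plate corners are at (155,597) and (755,343).

```bash
cat > m.py <<'E'
from h import *
from scipy.optimize import least_squares
d=np.load("top0.npy",allow_pickle=True).item()
c=lambda p:np.array(p,float)/4.4+[220-.0,145-.0]
P=onz(d,c([(155,592),(755,340)]),.012)[:,:2]
v=P[0]-P[1]; print("len",np.hypot(*v)); yaw=np.arctan2(v[1],v[0])-np.pi/2
Rz=lambda a:np.array([[np.cos(a),-np.sin(a)],[np.sin(a),np.cos(a)]])
O=P.mean(0)+Rz(yaw)@[.09,0]; print("plate",O,np.degrees(yaw))
toP=lambda X:(np.atleast_2d(X)-O)@Rz(yaw)
fromP=lambda X:np.atleast_2d(X)@Rz(yaw).T+O
if __name__=="__main__":
    C=onz(d,c([(275,262),(350,388),(195,328),(247,432),(322,392)]),.122)[:,:2]
    print("cast in plate",(toP(C)*1000).round(1).tolist(), C.round(4).tolist())
    print("rail top edge",(toP(onz(d,c([(42,322),(637,76)]),.034)[:,:2])*1000).round(1).tolist())
    S=onz(d,c([(537,137),(572,205),(628,192),(590,113)]),.054)[:,:2]
    print("stop",(toP(S)*1000).round(1).tolist())
    B=np.array([onz(d,c([(160,550)]),.046)[0][:2],onz(d,c([(691,312)]),.024)[0][:2]])
    print("bolt,collar",(toP(B)*1000).round(1).tolist())
    T=onz(d,np.array([(325,190),(448,172)])/1.42,[.17,.075])[:,:2]; print("can jar",(toP(T)*1000).round(1).tolist(),T)
E
python3 m.py
```

```text
len 0.3386302554971529
plate [ 0.56843143 -0.04585587] 19.754491011226698
cast in plate [[23.8, 56.1], [-44.3, 47.0], [9.1, 102.4], [-44.9, 98.6], [-41.1, 59.6]] [[0.5719, 0.0149], [0.5108, -0.0166], [0.5424, 0.0536], [0.4928, 0.0318], [0.5096, -0.0036]]
rail top edge [[57.7, 171.0], [60.1, -166.2]]
stop [[45.8, -98.8], [6.3, -100.4], [1.6, -129.6], [47.0, -129.2]]
bolt,collar [[-73.8, 158.0], [-64.5, -141.2]]
can jar [[191.0, 103.9], [182.7, -91.5]] [[ 0.71303184  0.11651325]
 [ 0.77132145 -0.07018011]]
```

Run:
```python
from m import *
s=monitor.get_obs()["tool_pos"]
for p in [(-22,140),(-12,45)]:
    w=fromP(np.array(p)/1e3)[0]; print(p,w,(w-s[:2])*1000)
print("plate axes x",Rz(yaw)[:,0],"y",Rz(yaw)[:,1])
```

```text
len 0.3386302554971529
plate [ 0.56843143 -0.04585587] 19.754491011226698
(-22, 140) [0.50040748 0.07846927] [ 241.90012881 -490.09793228]
(-12, 45) [ 0.54192807 -0.00756003] [ 283.42072053 -576.12723231]
plate axes x [0.94114953 0.33799049] y [-0.33799049  0.94114953]
```

Call:
{"fn": "arm_command", "kwargs": {
  "rows": "24 -49 0 0 0 -5; 48 -98 0 0 0 -10; 73 -147 0 0 0 -16; 97 -196 0 0 0 -22; 121 -245 0 0 0 -28; 145 -294 0 0 0 -34; 169 -343 0 0 0 -40; 194 -392 0 0 0 -46; 218 -441 0 0 0 -46; 242 -490 -40 0 0 -46; 242 -490 -80 0 0 -46; 242 -490 -90 0 0 -46",
  "jaw": 0
}}

```text
t: 1.6
tool_pos: [0.4986, 0.0779, 0.2089]
tool_rot: [-1.81, -2.559, 0.009]
contact_force: [0.7, 0.8, -0.3]
opening: -0.0002
```

Call:
{"fn": "arm_command", "kwargs": {
  "rows": "0 0 -15 0 0 0; 2 0 -29 0 0 0; 2 0 -29 0 0 0; 2 0 -29 0 0 0"
}}

```text
t: 2.1
tool_pos: [0.5011, 0.0782, 0.1808]
tool_rot: [-1.81, -2.561, 0.007]
contact_force: [0.6, -0.2, -0.4]
opening: -0.0001
```

Run:
```python
from h import *
d=vision.get_image("top"); save(d,"c2.png",(200,125,400,285),4)
print(monitor.get_obs()["contact_force"],monitor.get_obs()["tool_pos"])
```

```text
[ 0.44978993 -0.62057222  0.31470439] [0.50114329 0.07814451 0.18097091]
```

View pics/c2.png

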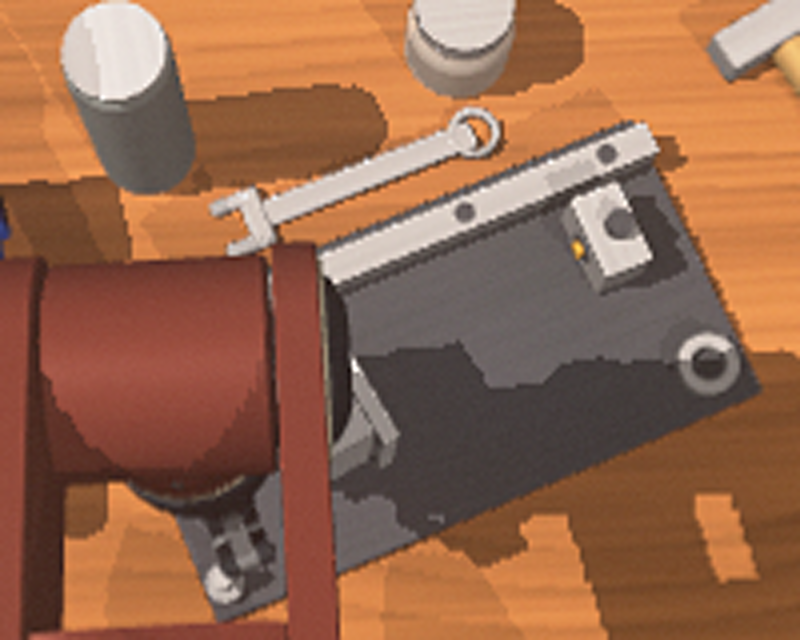

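The housing still stands untouched, partly hidden by the arm, with its flange at (375,400). Now I'll push high, along the housing's -y.

Call:
{"fn": "arm_command", "kwargs": {
  "rows": "2 -4 0 0 0 0; 4 -8 0 0 0 0; 6 -12 0 0 0 0; 7.5 -16 0 0 0 0; 9 -19 0 0 0 0; 11 -22 0 0 0 0; 12 -25 0 0 0 0; 13 -28 0 0 0 0; 14.5 -31 0 0 0 0; 16 -34 0 0 0 0; 17.5 -37 0 0 0 0; 19 -40 0 0 0 0"
}}

```text
t: 3.65
tool_pos: [0.5203, 0.0379, 0.181]
tool_rot: [-1.81, -2.561, 0.007]
contact_force: [-1.2, 0.9, 1.6]
opening: -0.0
```

Call:
{"fn": "arm_command", "kwargs": {
  "rows": "1.5 -3 0 0 0 0; 3 -6 0 0 0 0; 4.5 -9 0 0 0 0; 6 -12 0 0 0 0; 7 -15 0 0 0 0; 8.5 -18 0 0 0 0; 10 -21 0 0 0 0; 11 -24 0 0 0 0; 12.5 -27 0 0 0 0; 14 -30 0 0 0 0"
}}

```text
t: 4.9
tool_pos: [0.5343, 0.0077, 0.181]
tool_rot: [-1.81, -2.561, 0.007]
contact_force: [-0.2, -0.7, -0.2]
opening: -0.0005
```

Run:
```python
from h import *
d=vision.get_image("scene"); save(d,"s3.png",(150,120,380,320),3)
```

```text
(no output)
```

View pics/s3.png

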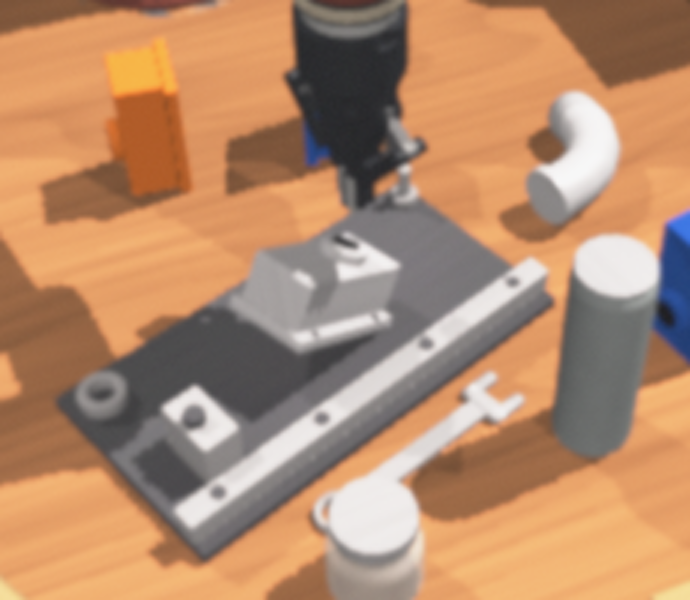

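It has tipped over: boss on top (350,243), sole down, leading end facing the stop. Measuring the pose.

Run:
```python
from m import *
d=vision.get_image("scene")
c=lambda p:np.array(p,float)/3+[150,120]
px=[(302,352),(390,322),(258,248),(313,290),(400,266),(350,241)]; z=[.012,.012,.062,.062,.062,.072]
print((toP(onz(d,c(px),z)[:,:2])*1000).round(1))
print("tool",toP(monitor.get_obs()["tool_pos"][:2])*1000)
px=[(165,405),(240,430)]
```

```text
len 0.3386302554971529
plate [ 0.56843143 -0.04585587] 19.754491011226698
[[  4.   -8.7]
 [ 26.2  59.5]
 [-62.3   6.9]
 [ -1.7   9.9]
 [ 23.2  72.7]
 [-13.8  56.2]]
tool [[-13.93659626  61.78706425]]
```

The readings are inconsistent: a flange length of 72 mm against the true 110. The picture may have caught it in mid-fall, so I'll lift off and look again.

Call:
{"fn": "arm_command", "kwargs": {
  "rows": "-8 22 0 0 0 0; -14 38 10 0 0 0; -14 38 40 0 0 0; -14 38 60 0 0 0"
}}

```text
t: 5.5
tool_pos: [0.5208, 0.0461, 0.2433]
tool_rot: [-1.811, -2.563, 0.005]
contact_force: [0.2, -0.4, -0.1]
opening: -0.0002
```

Run:
```python
from h import *
d=vision.get_image("scene"); save(d,"s4.png",(170,140,350,320),3.3)
np.save("s4.npy",d,allow_pickle=True)
```

```text
(no output)
```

View pics/s4.png

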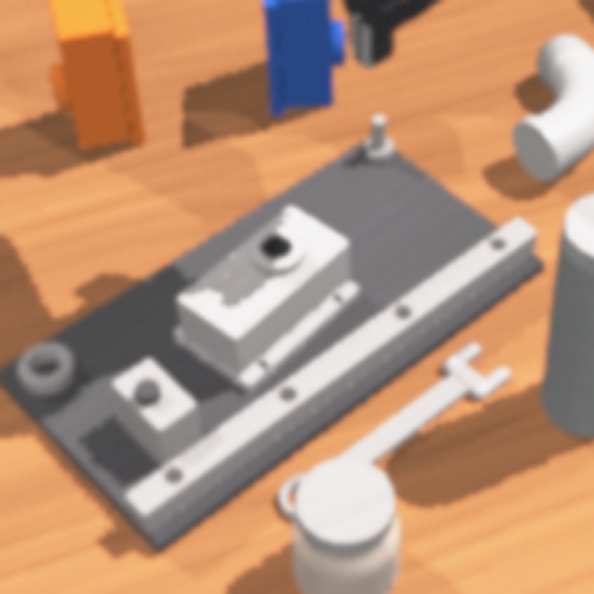

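Confirmed, the earlier frame was mid-fall. It now lies flat with the boss up at (275,248). Body-top corners are (180,298), (238,345), (350,243) and (290,208).

Run:
```python
from m import *
d=np.load("s4.npy",allow_pickle=True).item()
c=lambda p:np.array(p,float)/3.3+[170,140]
px=[(245,388),(357,295),(180,298),(239,345),(350,243),(290,208),(275,248),(116,387),(162,430),(195,405)]; z=[.012,.012,.062,.062,.062,.062,.072,.054,.054,.054]
print((toP(onz(d,c(px),z)[:,:2])*1000).round(1))
s=monitor.get_obs()["tool_pos"];print("tool",toP(s[:2])*1000,s)
```

```text
len 0.3386302554971529
plate [ 0.56843143 -0.04585587] 19.754491011226698
[[  38.4  -54.8]
 [  28.    52.3]
 [ -14.2  -61.7]
 [  41.7  -58.1]
 [  23.5   50.8]
 [ -28.3   42.3]
 [   0.8    5.7]
 [  11.  -130.9]
 [  56.2 -129.5]
 [  54.8 -103.6]]
tool [[-12.60100142 101.97163242]] [0.52210657 0.04585566 0.24628985]
```

Call:
{"fn": "arm_command", "kwargs": {
  "rows": "-17 -52 0 0 0 0; -34 -105 0 0 0 0; -34 -105 -40 0 0 0; -34 -105 -80 0 0 0; -34 -105 -120 0 0 0; -34 -105 -143 0 0 0; -34 -105 -143 0 0 0"
}}

```text
t: 6.42
tool_pos: [0.4865, -0.0588, 0.1011]
tool_rot: [-1.811, -2.562, 0.004]
contact_force: [0.2, 0.1, 0.3]
opening: -0.0001
```

Call:
{"fn": "arm_command", "kwargs": {
  "rows": "5 2 0 0 0 0; 9 3 0 0 0 0; 14 5 0 0 0 0; 19 7 0 0 0 0; 24 8.5 0 0 0 0; 28 10 0 0 0 0; 32 11.5 0 0 0 0; 35 12.5 0 0 0 0; 38 13.5 0 0 0 0; 41 14.5 0 0 0 0; 44 15.5 0 0 0 0; 47 17 0 0 0 0"
}}

```text
t: 7.92
tool_pos: [0.5335, -0.0417, 0.1009]
tool_rot: [-1.811, -2.561, 0.004]
contact_force: [-3.8, -1.4, 1.3]
opening: 0.0003
```

Call:
{"fn": "arm_command", "kwargs": {
  "rows": "2 0.7 0 0 0 0; 4 1.4 0 0 0 0; 6 2 0 0 0 0; 8 2.8 0 0 0 0; 9.4 3.4 0 0 0 0; 9.4 3.4 0 0 0 0"
}}

```text
t: 8.68
tool_pos: [0.5431, -0.0383, 0.101]
tool_rot: [-1.811, -2.562, 0.004]
contact_force: [-2.9, -0.1, 1.3]
opening: 0.0002
```

Run:
```python
from h import *
d=vision.get_image("top"); save(d,"c5.png",(220,145,400,285),4.4)
np.save("c5.npy",d,allow_pickle=True)
```

```text
(no output)
```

View pics/c5.png

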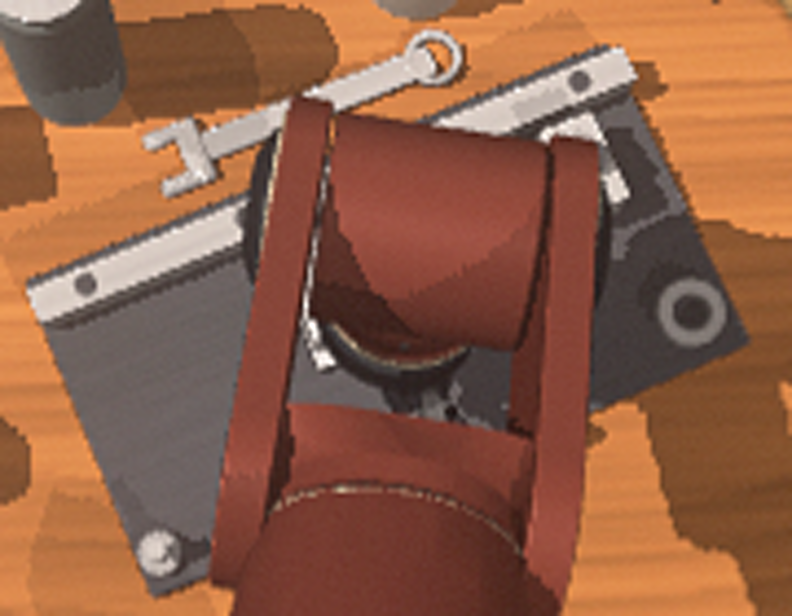

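The arm hides the housing; only its trailing end shows at (320,350). I'll go on by feel.

Call:
{"fn": "arm_command", "kwargs": {
  "rows": "1 0.3 0 0 0 0; 1.9 0.7 0 0 0 0; 2.8 1 0 0 0 0; 2.8 1 0 0 0 0"
}}

```text
t: 9.22
tool_pos: [0.546, -0.0372, 0.101]
tool_rot: [-1.811, -2.562, 0.004]
contact_force: [-2.9, 0.2, 2.1]
opening: -0.0003
```

Call:
{"fn": "arm_command", "kwargs": {
  "rows": "1 0.3 0 0 0 0; 1.9 0.7 0 0 0 0; 1.9 0.7 0 0 0 0"
}}

```text
t: 9.6
tool_pos: [0.5478, -0.0366, 0.101]
tool_rot: [-1.811, -2.562, 0.004]
contact_force: [-4.6, -1.3, 2.4]
opening: 0.0004
```

Call:
{"fn": "arm_command", "kwargs": {
  "rows": "1 0.3 0 0 0 0; 1.9 0.7 0 0 0 0; 1.9 0.7 0 0 0 0"
}}

```text
t: 9.98
tool_pos: [0.5489, -0.0367, 0.1012]
tool_rot: [-1.81, -2.561, 0.01]
contact_force: [-9.7, -4.0, 6.1]
opening: -0.0003
```

Call:
{"fn": "arm_command", "kwargs": {
  "rows": "-5 -2 0 0 0 0; -19 -7 5 0 0 0; -19 -7 45 0 0 0; -19 -7 80 0 0 0; -4 41 80 0 0 0; 10 88 80 0 0 0; 10 88 40 0 0 0; 10 88 9 0 0 0; 10 88 9 0 0 0"
}}

```text
t: 11.1
tool_pos: [0.5573, 0.0516, 0.1075]
tool_rot: [-1.807, -2.558, 0.013]
contact_force: [-0.4, 0.4, 0.6]
opening: -0.0002
```

Run:
```python
from h import *
d=vision.get_image("scene"); save(d,"s6.png",(170,170,320,320),4)
np.save("s6.npy",d,allow_pickle=True)
```

```text
(no output)
```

View pics/s6.png

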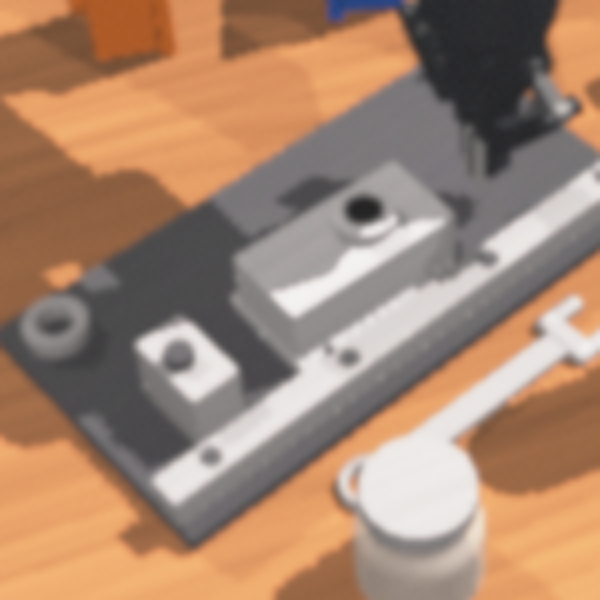

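The housing looks flush along the rail, with the finger behind its trailing end at (480,160). Now the push along plate -y.

Call:
{"fn": "arm_command", "kwargs": {
  "rows": "2 -5 0 0 0 0; 4 -10 0 0 0 0; 5.5 -15 0 0 0 0; 7 -20 0 0 0 0; 9 -25 0 0 0 0; 10.5 -29 0 0 0 0; 11.5 -32 0 0 0 0; 12.5 -35 0 0 0 0; 14 -39 0 0 0 0; 15 -43 0 0 0 0; 17 -47 0 0 0 0; 17 -47 0 0 0 0"
}}

```text
t: 12.65
tool_pos: [0.5757, 0.004, 0.1095]
tool_rot: [-1.809, -2.56, 0.011]
contact_force: [-2.4, 2.1, 1.4]
opening: 0.0001
```

Call:
{"fn": "arm_command", "kwargs": {
  "rows": "1 -3 0 0 0 0; 2 -6 0 0 0 0; 3 -8.5 0 0 0 0; 4 -11 0 0 0 0; 5 -14 0 0 0 0; 5 -14 0 0 0 0"
}}

```text
t: 13.4
tool_pos: [0.5809, -0.0105, 0.1095]
tool_rot: [-1.81, -2.56, 0.012]
contact_force: [-0.7, 1.5, 0.1]
opening: -0.0001
```

Call:
{"fn": "arm_command", "kwargs": {
  "rows": "0.3 -0.9 0 0 0 0; 0.7 -1.9 0 0 0 0; 1 -2.8 0 0 0 0; 1.3 -3.7 0 0 0 0; 1.3 -3.7 0 0 0 0"
}}

```text
t: 14.02
tool_pos: [0.5822, -0.0143, 0.1094]
tool_rot: [-1.81, -2.561, 0.012]
contact_force: [-1.1, 3.3, 1.1]
opening: -0.0001
```

Call:
{"fn": "arm_command", "kwargs": {
  "rows": "0.3 -0.9 0 0 0 0; 0.7 -1.9 0 0 0 0; 1 -2.8 0 0 0 0; 1 -2.8 0 0 0 0"
}}

```text
t: 14.52
tool_pos: [0.5832, -0.0172, 0.1094]
tool_rot: [-1.81, -2.561, 0.012]
contact_force: [-1.3, 3.9, 1.4]
opening: 0.0002
```

Call:
{"fn": "arm_command", "kwargs": {
  "rows": "0.3 -0.9 0 0 0 0; 0.7 -1.9 0 0 0 0; 1 -2.8 0 0 0 0; 1 -2.8 0 0 0 0"
}}

```text
t: 15.02
tool_pos: [0.5842, -0.0197, 0.1095]
tool_rot: [-1.81, -2.56, 0.011]
contact_force: [-1.5, 5.0, 1.4]
opening: 0.0
```

Call:
{"fn": "arm_command", "kwargs": {
  "rows": "0.3 -0.9 0 0 0 0; 0.7 -1.9 0 0 0 0; 0.7 -1.9 0 0 0 0"
}}

```text
t: 15.4
tool_pos: [0.5843, -0.02, 0.1095]
tool_rot: [-1.808, -2.557, 0.008]
contact_force: [-4.3, 10.6, 3.9]
opening: 0.0001
```

The force jumped from about 5 to 11 N within 0.3 mm, which implies a hard face near y = -102. That agrees with the top view (-100). Backing off to look.

Call:
{"fn": "arm_command", "kwargs": {
  "rows": "-3 9 0 0 0 0; -10 28 0 0 0 0; -17 47 30 0 0 0; -30 100 80 0 0 0; -45 150 100 0 0 0; -60 200 100 0 0 0; -80 250 100 0 0 0; -80 250 100 0 0 0"
}}

```text
t: 16.4
tool_pos: [0.5025, 0.233, 0.2095]
tool_rot: [-1.801, -2.562, 0.008]
contact_force: [0.3, 0.2, 0.2]
opening: -0.0003
```

Run:
```python
from h import *
a=vision.get_image("top"); b=vision.get_image("scene")
np.save("c7.npy",a,allow_pickle=True); np.save("s7.npy",b,allow_pickle=True)
f=lambda d,x,y:cv2.resize(d["frame"][y:y+100,x:x+80,::-1],None,fx=5,fy=5,interpolation=cv2.INTER_CUBIC)
cv2.imwrite("pics/j7.png",np.hstack([f(a,295,150),f(b,190,190)]))
```

```text
(no output)
```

View pics/j7.png

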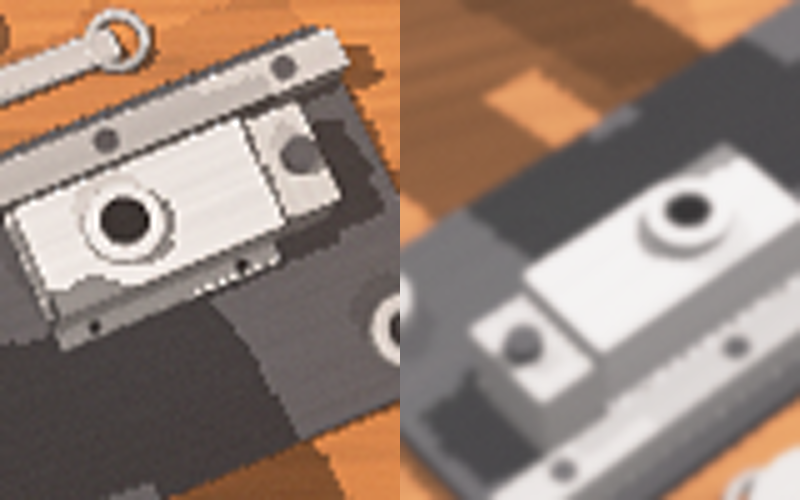

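Both views show the housing against the stop block and along the rail. Checking with numbers.

Run:
```python
from m import *
d=np.load("c7.npy",allow_pickle=True).item()
c=lambda p:np.array(p,float)/5+[295,150]
px=[(65,350),(281,260),(240,116),(287,218),(6,213),(50,310),(340,203),(294,100)]
print((toP(onz(d,c(px),[.012,.012]+[.062]*4+[.054]*2)[:,:2])*1000).round(1))
```

```text
len 0.3386302554971529
plate [ 0.56843143 -0.04585587] 19.754491011226698
[[ -11.     6.6]
 [ -10.6 -103. ]
 [  49.6 -101.6]
 [  -1.2 -101.5]
 [  48.7   12.6]
 [   1.1   11.9]
 [  -2.8 -128.3]
 [  48.8 -129.3]]
```

Flush and home: near flange edge at x = -11.0 and -10.6 (ideal -10), leading end at y = -102. One pixel is about 2 mm, so I'll confirm the rail contact with a gentle side press at mid-length.

Call:
{"fn": "arm_command", "kwargs": {
  "rows": "6 -56 0 0 0 0; 13 -112 0 0 0 0; 19 -168 0 0 0 0; 26 -224 0 0 0 0; 32 -280 0 0 0 0; 39 -337 0 0 0 0; 39 -337 -35 0 0 0; 39 -337 -75 0 0 0; 39 -337 -108 0 0 0; 39 -337 -108 0 0 0"
}}

```text
t: 17.75
tool_pos: [0.5402, -0.1074, 0.0981]
tool_rot: [-1.806, -2.552, 0.013]
contact_force: [-0.9, 0.1, 1.2]
opening: -0.0001
```

Call:
{"fn": "arm_command", "kwargs": {
  "rows": "4 1.5 0 0 0 0; 8 3 0 0 0 0; 12 4.5 0 0 0 0; 16 6 0 0 0 0; 19 7 0 0 0 0; 21.5 7.8 0 0 0 0; 21.5 7.8 0 0 0 0"
}}

```text
t: 18.62
tool_pos: [0.5619, -0.0995, 0.098]
tool_rot: [-1.805, -2.552, 0.013]
contact_force: [-0.7, 0.3, -0.1]
opening: -0.0002
```

Call:
{"fn": "arm_command", "kwargs": {
  "rows": "2 0.7 3 0 0 0; 4 1.4 3 0 0 0; 5.5 2 3 0 0 0; 6.6 2.4 3 0 0 0; 6.6 2.4 3 0 0 0"
}}

```text
t: 19.25
tool_pos: [0.5685, -0.097, 0.101]
tool_rot: [-1.805, -2.552, 0.013]
contact_force: [-0.6, -0.3, -0.2]
opening: 0.0
```

Call:
{"fn": "arm_command", "kwargs": {
  "rows": "0.7 0.3 0 0 0 0; 1.4 0.5 0 0 0 0; 1.4 0.5 0 0 0 0"
}}

```text
t: 19.62
tool_pos: [0.57, -0.0965, 0.101]
tool_rot: [-1.805, -2.552, 0.013]
contact_force: [0.2, -0.2, -1.0]
opening: -0.0006
```

Call:
{"fn": "arm_command", "kwargs": {
  "rows": "0.7 0.3 0 0 0 0; 1.4 0.5 0 0 0 0; 1.4 0.5 0 0 0 0"
}}

```text
t: 20.0
tool_pos: [0.5713, -0.096, 0.101]
tool_rot: [-1.805, -2.552, 0.013]
contact_force: [-0.4, 0.3, 0.7]
opening: 0.0
```

Call:
{"fn": "arm_command", "kwargs": {
  "rows": "0.7 0.3 0 0 0 0; 1.4 0.5 0 0 0 0; 1.4 0.5 0 0 0 0"
}}

```text
t: 20.38
tool_pos: [0.5718, -0.0959, 0.101]
tool_rot: [-1.804, -2.55, 0.017]
contact_force: [-5.8, -2.4, 3.6]
opening: 0.0001
```

Call:
{"fn": "arm_command", "kwargs": {
  "rows": "0.7 0.3 0 0 0 0; 1.4 0.5 0 0 0 0; 1.4 0.5 0 0 0 0"
}}

```text
t: 20.75
tool_pos: [0.572, -0.0958, 0.101]
tool_rot: [-1.802, -2.548, 0.021]
contact_force: [-8.4, -2.2, 6.0]
opening: 0.0
```

The press took 8.7 N without the housing moving, so it is on the rail. Retreating along -x, then up and away.

Call:
{"fn": "arm_command", "kwargs": {
  "rows": "-5 -2 0 0 0 0; -19 -7 3 0 0 0; -25 -9 40 0 0 0; -25 -9 80 0 0 0; -28 50 110 0 0 0; -40 112 110 0 0 0; -50 174 110 0 0 0; -60 236 110 0 0 0; -70 298 110 0 0 0; -70 298 110 0 0 0"
}}

```text
t: 22.0
tool_pos: [0.5005, 0.2051, 0.2111]
tool_rot: [-1.794, -2.552, 0.02]
contact_force: [0.4, 0.1, -0.9]
opening: -0.0003
```

Run:
```python
from h import *
a=vision.get_image("top"); o=np.load("c7.npy",allow_pickle=True).item()
save(a,"k8.png",(220,100,420,285),3.2)
# housing shift vs. previous look by template match of the housing region
t=o["frame"][165:222,293:355]; r=cv2.matchTemplate(a["frame"],t,cv2.TM_CCOEFF_NORMED); print(cv2.minMaxLoc(r))
```

```text
(-0.5669326782226562, 0.9650658965110779, (134, 32), (293, 165))
```

View pics/k8.png

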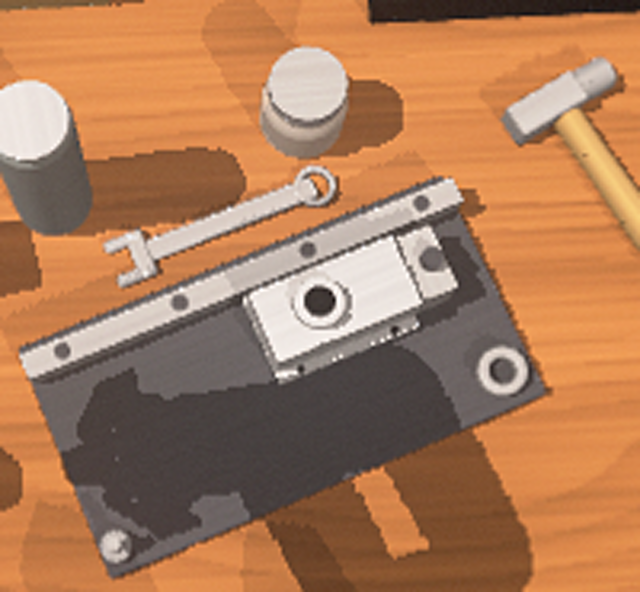

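The housing has not shifted: it lies along the rail and against the stop with the boss at (320,302). The collar and bolt are in place and the arm is clear, so I'm handing in.

```bash
python3 -c "
from station import workorder; print(workorder.finish_job())"
```

```text
the job is handed in; nothing more can be done
None
```

I tipped the housing over with a high push, slid it sideways onto the rail, then pushed it along to the stop. I handed it in at about t = 22 s; no verdict is reported.

- **Stop:** the push force jumped from about 5 to 12 N within 0.3 mm, so I took that as the hard face, near plate y = -102 mm. The top view puts the housing's leading end at -102 mm and the stop face at about -99 mm, judged from its back edge. Those agree within image error of about 2 mm.
- **Plunger:** I could not see it directly. I take it as pushed in from the force jump and the closed gap.
- **Rail:** a side press at mid-length held about 9 N sideways (about 11 N in all) without the housing moving. Its near flange edge measured x = -11.0 and -10.6 mm against an ideal of -10 mm, so it is parallel to the rail.
- **Last picture:** the boss is up, the housing did not shift after the side press, and the gripper is clear. By eye, the collar, bolt, can, jar, wrench and hammer head are where they were. The elbow was outside that crop, but the arm never went near it.
- **Forces:** the highest reading was about 12 N, against the 25 N limit, though I only had readings at the end of each move.

One measurement disagreed: the first look after tipping gave a length of 72 mm instead of 110. It was taken in mid-fall, and the next look cleared it up.

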